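# Roll the head blank up its gutter and shut the keeper

### The job

With a fingertip, gently push the wooden ball up the sloped gutter and over the crest until it lies in the dip against the end stop, so that it cannot roll back. Then push the wooden keeper arm round until it lies fully across the gutter behind the ball. Only push: do not grip or lift the ball, do not flick it or let it run back down, and leave the things lying about where they are.

Things in the scene. Friction and masses are not known exactly. Their poses are not given: they have to be found in the camera images.
- ball: Turned wooden ball, 60 mm in diameter, about 75 g, free to roll; origin at its centre (its axes turn as it rolls). It starts on the level low part of the gutter. Its centre rides 42 mm over the V's bottom line, so its upper half stands clear of the planks. Left alone on the ramp it rolls back down; past the crest it rolls on into the dip by itself.
- gutter: Wooden 90-degree V gutter on a base board, screwed down. Origin on the table under its centre line; z up, y along it to the high end, x across. Plank edges 28 mm above and either side of the V's bottom line. Bottom line's height: 22 mm from y = -200 to -85, straight ramp to 47 at y = 95, down to 35 at y = 165. Base board: x -93 to 57, y -217 to 193 mm.
- low_end (a point): Bottom of the V at the low end, gutter frame (0, -200, 22) mm. A lip across the gutter closes it here, its top 52 mm above the table. On the level part the ball's centre is 64 mm above the table.
- crest (a point): Bottom of the V at the crest, gutter frame (0, 95, 47) mm. The ramp rises to it at 8 degrees; beyond it the dip goes down 10 degrees to the upright end stop (face at y = 165, top at 100 mm). The ball's centre is 90 mm above the table here.
- seat (a point): Where the ball's centre is when it lies in the dip against the end stop: in the gutter's frame x = 0, y = 135, z = 83 mm.
- keeper (a joint): Angle of the keeper, a wooden arm turning on an upright pivot beside the gutter. 0: fully across the gutter at a right angle, on a hard stop, pointing along the gutter's +x, 5 mm behind the seated ball. 1.57: parallel with the gutter, pointing to its low end; up to 2.3 further outwards. It points along (cos, -sin) of the angle in gutter x, y. Slight friction (0.03 N m), stays where left; starts open.
- keeper_pivot (a point): The keeper's pivot axis, on a 26 mm square post (top at 78 mm), gutter frame (-66, 95) mm, 92 mm above the table. The arm is 10 mm thick, reaches 105 mm from the axis and lies between 80 and 104 mm above the table.
- keeper_tip (a point): The free end of the keeper arm, at the middle of its thickness, 105 mm from the pivot, 92 mm above the table.
- limb: Bystander: small pale wooden puppet limb, 21 x 111 x 18 mm, lying on the table at the gutter's +x side. Origin: centre of its underside.
- tape: Bystander: roll of masking tape lying flat, 104 mm wide, 25 mm high, at the gutter's +x side. Origin: centre of its underside.
- tin: Bystander: small round screw tin, 70 mm wide, 22 mm high, at the gutter's -x side. Origin: centre of its underside.

How it is judged (in metres and radians):
On the way:
1. the ball lies still in the dip against the end stop, the keeper still open (distance between ball and seat below 0.012 m and linear speed of ball below 0.05 m/s and value of joint keeper above 0.6 rad), for 0.2 s.
At the end, for the whole second after the job is handed in: The ball lies still within 10 mm of its seat in the dip against the end stop, and the keeper arm lies across the gutter behind it, within 0.15 rad of its stop (distance between ball and seat below 0.01 m and linear speed of ball below 0.02 m/s and value of joint keeper below 0.15 rad); the robot touches nothing.
It fails at once if the ball is lifted off the gutter's planks (z of ball in the frame of gutter above 0.11 m or (y of ball in the frame of gutter below 0 m and z of ball in the frame of gutter above 0.097 m) or (y of ball in the frame of gutter below -0.09 m and z of ball in the frame of gutter above 0.085 m)).
It fails at once if the ball leaves the gutter (z of ball in the frame of gutter below 0.05 m or x of ball in the frame of gutter above 0.03 m or x of ball in the frame of gutter below -0.03 m).
It fails at once if the ball is flicked or runs back down the gutter (faster than 0.45 m/s) (linear speed of ball above 0.45 m/s).
It fails at once if a bystander (limb, tape roll or tin) is moved more than 30 mm (distance of any of limb, tape, tin from where it was at the start of the episode above 0.03 m).
It also fails if it takes over 53 s, if anything falls off the work surface, if the arm or the gripper's body presses on something with over 40 N, if the wrist force passes 120 N, or if a joint passes its speed limit or range.

### The arm

A 7-joint arm with a two-finger parallel gripper is mounted at the origin on a cart in front of the work surface, level with it; the furniture and walls round the work are solid. World frame = base frame: x ahead of the robot, y to its left, z up, the work surface at z = 0. Lengths are in mm, angles in rad, forces in N, time in s.
With the tool pointing down it reaches from about 400 to 850 mm from the base axis. Payload 10.4 kg.
Tool frame: the origin (TCP) lies between the finger pads; the fingertips stand 19 mm ahead of it and the grasp point (between the pads) is the TCP; z points along the fingers, y is the line along which they close (so a half turn about z gives the same grasp; the last joint's range is limited). The gripper opens to 87 mm and grips with 3 to 60 N. Pads are 19 mm wide; open, the fingers measure 117 mm over their backs; the gripper's body (75 mm by 190 mm) begins 51 mm behind the grasp point.
Start: joints at [1.14, 0.332, -0.065, 1.46, 0.022, 1.35, -0.088], TCP at [247.892, -573.759, 241.576] pointing down, gripper open.
Joint ranges: [-2.6, 2.6], [-0.5, 2.12], [-1.47, 1.34], [0.16, 2.42], [-1.27, 4.41], [0.06, 2.06], [-2.6, 2.6]. Speed limits (rad/s): [2.22, 2.22, 2.79, 2.79, 3.14, 3.14, 3.14].

### API

Orientations are given as [roll, pitch, yaw] about the fixed x, y, z axes, in that order (R = Rz(yaw) Ry(pitch) Rx(roll)).
In Python, from rig import bot, snapshot, camera_info gives the robot as it stands. The module is installed in compiled form; this text tells all that it offers.
- The arm moves only by the tool move_arm, never from a script. Its arguments are lists of equal length, an entry for each row: "fingers": the gripper command: -1 is fully open, 1 is shut, values between are in proportion; "slide": the shift along the world's x, y, z scaled (see below), a list of three; "rotation": the turn, a rotation vector about the world's x, y, z scaled (see below), a list of three. A call has 1 to 5 rows; each row shifts and turns the commanded pose from where the row before left it; what a row does not reach is not made up. The controller multiplies each number of a shift by 1 m and each number of a turn by 2 pi rad. A row lasts 1/10 s, in which the tool goes at most 50 mm and 8.59 degrees, less where a joint would pass 70% of its speed; a pose out of reach is approached as far as the arm can. A call with a number of a shift or a turn outside -1 to 1 is refused whole. A call with a gripper value outside its range is refused whole. The fingers move at their own pace and stop on an object; the grip force is fixed at half the most. Time passes only in rows, so rows that do not move let the fingers close. It gives the time, the measured TCP pose, the force, the opening and the grip force at its end, in the units of the state.
- bot.read_state(): the state, without advancing time (a new reading comes with each control period).
- snapshot(name): name is "side" or "top" or "wrist"; returns the picture (400x640x3 uint8, red, green, blue); there is no depth.
- camera_info(name): a dict with "fx", "fy", "cx", "cy" (pixels), "R" (3x3) and "t" (3): a world point X has camera coordinates R X + t; the wrist camera has in their place "mount" (4x4, takes a point from camera to tool coordinates, whose origin is the TCP and whose axes are the flange's). Camera axes: x right, y down, z forward; pixel columns grow to the right and rows downward; lengths in mm; the calibration is good to about 2 mm. The wrist camera is an equidistant fisheye: a pixel r from the principal point sees the ray r / f radians off the axis. A picture is of the moment at which its call begins: read the wrist's pose just before it. camera_info takes no time and is no camera call.
- bot.hand_in(): hands the job in; it is judged then, once.
The state is a dict: "time_s": time; "joints": joint angles; "qd": joint speeds; "joint_torque": joint torques, N m; "ee_pos": TCP position; "orientation": TCP orientation; "force": force on the tool from outside, world axes, zero at the start; "torque": the same for the moment, N m; "gripper_width": finger opening in mm; "gripper_force": force on a finger pad.
Only numpy, scipy, OpenCV 4.12 (cv2) and the standard library are available. Lean on these libraries where they do the work, as an engineer would, in place of code of your own. Each camera call takes 0.05 s, during which the arm holds its last target. There are 200 camera calls.

## Working session

There is one attempt and no reset: what is moved stays moved. The work goes in short steps, Python scripts to look and compute and a tool call to move; the robot and the scene stay as the last step left them, time stands still between calls to the robot, and variables do not carry over. Pictures are saved under pics/ and viewed, at most 10 in all, crops included, and the job is handed in when it is done.

Besides the shell and the picture viewer there is one more tool, called after ">>>" by a JSON object that holds its "method" and its "body", one argument or row to a line. move_arm: Moves the arm, as the interface text tells. Shifts and turns lie within -1 to 1; 1 stands for 1 m of shift or 2 pi rad of turn. Its arguments: {"type":"object","properties":{"fingers":{"type":"array","items":{"type":"number"}},"slide":{"type":"array","items":{"type":"array","items":{"type":"number"}}},"rotation":{"type":"array","items":{"type":"array","items":{"type":"number"}}}},"required":["fingers","slide","rotation"]}

```bash
mkdir -p pics; python3 - <<'E'
from rig import bot,snapshot,camera_info
import cv2
for n in("top","side"):
    im=snapshot(n); cv2.imwrite(f"pics/{n}0.png",im[:,:,::-1]); print(n,camera_info(n))
s=bot.read_state(); print({k:s[k] for k in("time_s","ee_pos","orientation","gripper_width","force")})
E
```

```text
top {'fx': 454.32191711620646, 'fy': 454.32191711620646, 'cx': 318.48119584090085, 'cy': 194.88495252988312, 'R': array([[ 0.03682486, -0.99931345, -0.00406995],
       [-0.97809244, -0.03520725, -0.20517221],
       [ 0.20488805,  0.01153623, -0.97871743]]), 't': array([-37.64491209, 556.34579154, 834.08613125])}
side {'fx': 475.2273865180931, 'fy': 475.2273865180931, 'cx': 321.14143541944236, 'cy': 199.2077368952612, 'R': array([[-0.86721256, -0.49761238, -0.01800822],
       [-0.17317237,  0.33530893, -0.92605575],
       [ 0.46685513, -0.79996865, -0.37695683]]), 't': array([469.73467964, 181.46141564, 817.16419638])}
{'time_s': 0.1, 'ee_pos': array([ 247.74349097, -573.4437428 ,  240.85439041]), 'orientation': array([-3.14033227e+00,  5.19650714e-05,  4.07870763e-01]), 'gripper_width': 87.21161635643672, 'force': array([-0.03177434,  1.15461274, -0.04047091])}
```

View pics/top0.png

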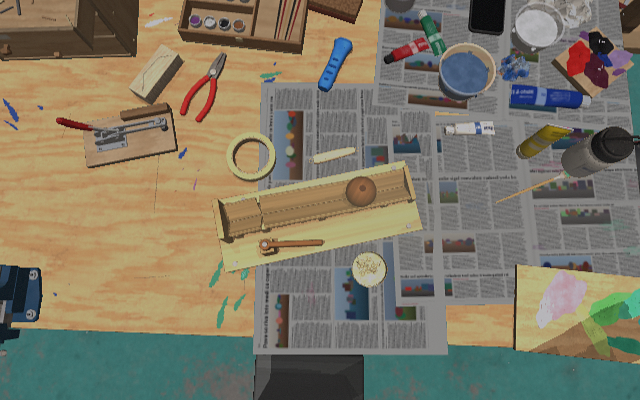

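View pics/side0.png

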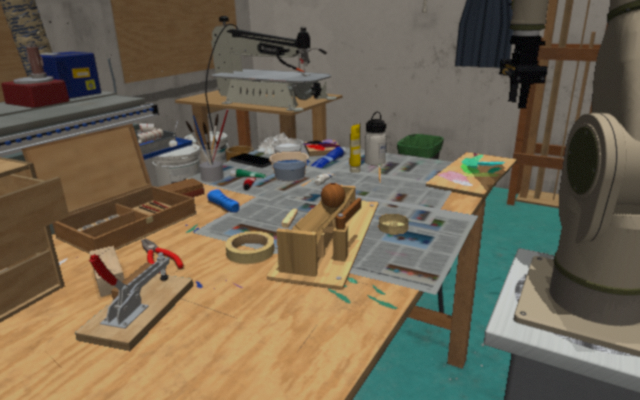

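The top view shows the gutter with its high end at left (222,220) and its low end at right (410,180). The ball is at (361,191), the keeper pivot at (265,245) with the arm pointing to the low end, and the tape, limb and tin are around it. I'll zoom in for corners.

```bash
python3 - <<'E'
import cv2
im=cv2.imread("pics/top0.png")[150:290,200:440]
cv2.imwrite("pics/crop0.png",cv2.resize(im,None,fx=3.33,fy=3.33,interpolation=cv2.INTER_CUBIC))
E
```

```text
(no output)
```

View pics/crop0.png

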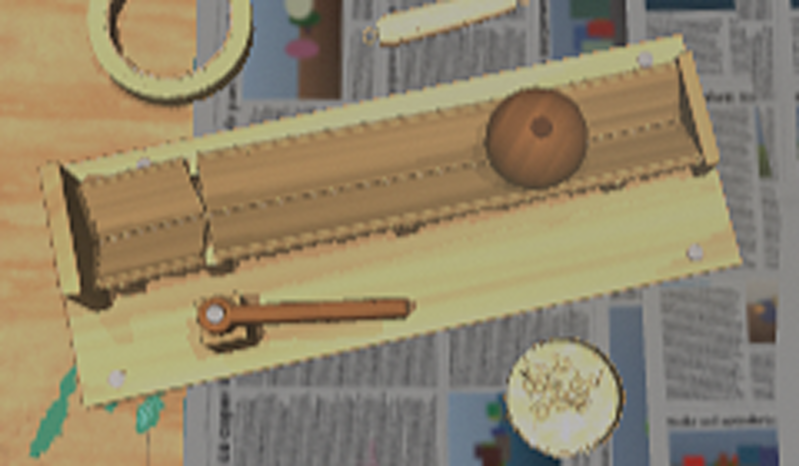

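The crop shows board corners at (87,406), (741,264) and (684,36). The crest bottom is at about (206,212), the keeper pivot at (214,314), the keeper tip at (411,308) and the ball centre at (536,138). Next I'll cast these onto their height planes and fit the gutter's planar pose.

```bash
cat > h.py <<'E'
import numpy as np
from rig import bot,snapshot,camera_info
def ray(n,u,v,z):
    c=camera_info(n);R=c["R"];C=-R.T@c["t"]
    d=R.T@np.array([(u-c["cx"])/c["fx"],(v-c["cy"])/c["fy"],1]);return C+d*(z-C[2])/d[2]
def proj(n,X):
    c=camera_info(n);p=c["R"]@X+c["t"];return np.array([c["fx"]*p[0]/p[2]+c["cx"],c["fy"]*p[1]/p[2]+c["cy"]])
def g2w(p,g):
    c,s=np.cos(g[2]),np.sin(g[2]);return np.array([g[0]+c*p[0]-s*p[1],g[1]+s*p[0]+c*p[1],p[2]])
E
python3 - <<'E'
from h import *
from scipy.optimize import least_squares
P=[((-93,193,None),(87,406)),((-93,-217,None),(741,264)),((57,-217,None),(684,36)),((-66,95,106),(214,314)),((0,95,47),(206,212))]
px=[(200+a/3.33,150+b/3.33) for _,(a,b) in P]
def f(q):
    r=[]
    for ((x,y,z),_),(u,v) in zip(P,px):
        z=q[3] if z is None else z
        r+=list((ray("top",u,v,z)-g2w((x,y,z),q))[:2])
    return r
s=least_squares(f,[600,-30,.2,8]);g=s.x;print(g,np.round(s.fun,1))
c=[ray("top",200+a/3.33,150+b/3.33,0 if 0 else g[3]) for a,b in((87,406),(741,264),(684,36))]
print("board sizes",np.linalg.norm(c[0]-c[1]),np.linalg.norm(c[1]-c[2]))
def inv(X):
    c,s=np.cos(g[2]),np.sin(g[2]);d=X[:2]-g[:2];return np.array([c*d[0]+s*d[1],-s*d[0]+c*d[1]])
print("ball g",inv(ray("top",200+536/3.33,150+138/3.33,64)))
t=inv(ray("top",200+411/3.33,150+308/3.33,104));p=inv(ray("top",200+214/3.33,150+314/3.33,104));d=t-p
print("keeper len,ang",np.hypot(*d),np.arctan2(-d[1],d[0]))
for n,(a,b) in dict(limb1=(372,34),limb2=(525,0),tape=(170,15),tin=(565,398)).items(): print(n,inv(ray("top",200+a/3.33,150+b/3.33,15)))
print("side ball",proj("side",g2w((0,inv(ray("top",200+536/3.33,150+138/3.33,64))[1],64),g)),"pivot",proj("side",g2w((-66,95,104),g)))
for y in(-150,95,135):print(y,g2w((0,y,0),g))
E
```

```text
[ 5.40681431e+02 -5.29053985e-04  2.47448137e-01  3.33585262e+00] [ 0.3 -0.9  0.7  0.6 -0.1 -1.4 -1.2  1.   0.4  0.8]
board sizes 408.5922770772047 148.6813420894641
ball g [-9.20637626e-02 -1.03118410e+02]
keeper len,ang 107.59295402092 1.7513885205627056
limb1 [ 96.13179952 -24.26595376]
limb2 [  97.6341798  -123.25187081]
tape [135.06743678  97.65769562]
tin [-149.02537874  -90.45793332]
side ball [332.65142843 195.30699962] pivot [339.99846727 215.62757947]
-150 [ 577.42102456 -145.43162013    0.        ]
95 [517.41302144  92.10582863   0.        ]
135 [507.61579644 130.88745291   0.        ]
```

The fit residuals are at most 1.4 mm. The board measures 408.6 x 148.7 mm (given 410 x 150) and the keeper 107.6 mm at 1.75 rad. The ball is at gutter (0,-103), and the side view agrees. Approaching now with the fingers shut.

>>> {"method": "move_arm", "body": {
  "fingers": [1, 1, 1, 1, 1],
  "slide": [
    [0.03, 0.037, 0],
    [0.03, 0.037, 0],
    [0.03, 0.037, 0],
    [0.03, 0.037, 0],
    [0.03, 0.037, 0]
  ],
  "rotation": [
    [0, 0, -0.005],
    [0, 0, -0.005],
    [0, 0, -0.005],
    [0, 0, -0.005],
    [0, 0, -0.0055]
  ]
}}

```text
time_s: 0.6
ee_pos: [398.7, -387.0, 241.4]
orientation: [-3.141, 0.0, 0.246]
force: [0.7, -0.2, -0.4]
gripper_width: 55.1
gripper_force: 0.0
```

>>> {"method": "move_arm", "body": {
  "fingers": [1, 1, 1, 1, 1],
  "slide": [
    [0.03, 0.037, 0],
    [0.03, 0.037, 0],
    [0.03, 0.037, 0],
    [0.03, 0.037, 0],
    [0.03, 0.037, 0]
  ],
  "rotation": [
    [0, 0, 0],
    [0, 0, 0],
    [0, 0, 0],
    [0, 0, 0],
    [0, 0, 0]
  ]
}}

```text
time_s: 1.1
ee_pos: [548.6, -202.1, 241.4]
orientation: [3.142, 0.0, 0.247]
force: [0.7, -1.3, 0.1]
gripper_width: 14.9
gripper_force: 0.0
```

>>> {"method": "move_arm", "body": {
  "fingers": [1, 1, 1, 1, 1],
  "slide": [
    [0.034, 0.037, 0],
    [0, 0, -0.04],
    [0, 0, -0.04],
    [0, 0, -0.03],
    [0, 0, 0]
  ],
  "rotation": [
    [0, 0, 0],
    [0, 0, 0],
    [0, 0, 0],
    [0, 0, 0],
    [0, 0, 0]
  ]
}}

```text
time_s: 1.6
ee_pos: [578.8, -166.3, 126.9]
orientation: [-3.138, 0.007, 0.248]
force: [0.3, -1.1, -0.2]
gripper_width: 0.7
gripper_force: 0.0
```

```bash
python3 - <<'E'
from h import *
import cv2
s=bot.read_state();print(s["ee_pos"],s["gripper_width"],s["time_s"])
a=snapshot("top")[100:300,180:460]
cv2.imwrite("pics/a.png",cv2.resize(a,None,fx=2.8,fy=2.8)[:,:,::-1])
E
```

```text
[ 578.82340135 -166.31918176  126.86433923] 0.7009740621640905 1.6
```

View pics/a.png

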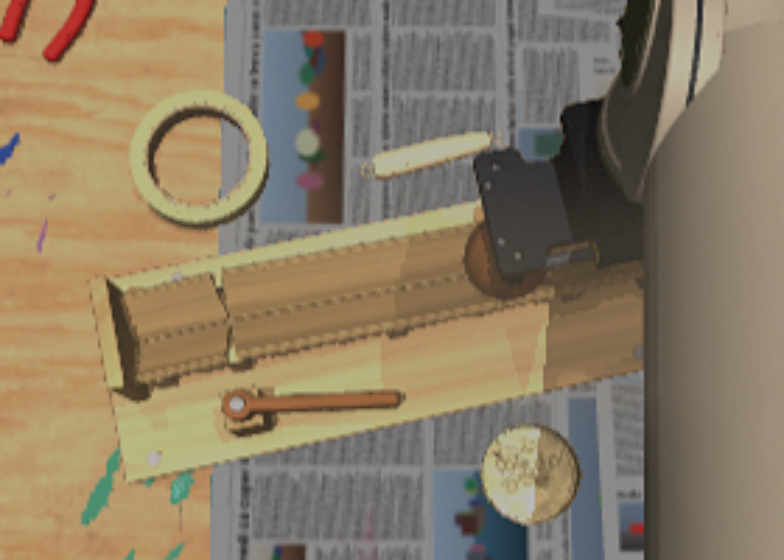

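The gripper hangs behind the ball at about (505,260). The rest of the scene is untouched. Lowering next.

>>> {"method": "move_arm", "body": {
  "fingers": [1, 1, 1, 1],
  "slide": [
    [0.002, 0, -0.025],
    [0.002, 0, -0.02],
    [0, 0, -0.005],
    [0, 0, 0]
  ],
  "rotation": [
    [0, 0, 0],
    [0, 0, 0],
    [0, 0, 0],
    [0, 0, 0]
  ]
}}

```text
time_s: 2.05
ee_pos: [586.2, -167.1, 82.7]
orientation: [3.141, -0.001, 0.247]
force: [-0.4, 0.8, 0.4]
gripper_width: 0.6
gripper_force: 0.0
```

>>> {"method": "move_arm", "body": {
  "fingers": [1, 1, 1, 1, 1],
  "slide": [
    [-0.003, -0.001, -0.008],
    [-0.002, 0.008, 0],
    [-0.0015, 0.006, 0],
    [-0.001, 0.004, 0],
    [0, 0, 0]
  ],
  "rotation": [
    [0, 0, 0],
    [0, 0, 0],
    [0, 0, 0],
    [0, 0, 0],
    [0, 0, 0]
  ]
}}

```text
time_s: 2.55
ee_pos: [578.4, -148.8, 74.0]
orientation: [3.142, -0.001, 0.249]
force: [0.6, -0.1, -0.4]
gripper_width: 0.3
gripper_force: 0.0
```

>>> {"method": "move_arm", "body": {
  "fingers": [1, 1, 1, 1, 1],
  "slide": [
    [-0.0012, 0.0048, 0],
    [-0.0015, 0.0058, 0],
    [-0.0015, 0.0058, 0],
    [-0.0015, 0.0058, 0],
    [-0.0015, 0.0058, 0.001]
  ],
  "rotation": [
    [0, 0, 0],
    [0, 0, 0],
    [0, 0, 0],
    [0, 0, 0],
    [0, 0, 0]
  ]
}}

```text
time_s: 3.05
ee_pos: [571.1, -121.9, 74.8]
orientation: [3.141, -0.0, 0.247]
force: [1.4, -3.4, 2.3]
gripper_width: 0.3
gripper_force: 2.1
```

>>> {"method": "move_arm", "body": {
  "fingers": [1, 1, 1, 1, 1],
  "slide": [
    [-0.0015, 0.0058, 0.0008],
    [-0.0015, 0.0058, 0.0008],
    [-0.0015, 0.0058, 0.0008],
    [-0.0015, 0.0058, 0.0008],
    [-0.0015, 0.0058, 0.0008]
  ],
  "rotation": [
    [0, 0, 0],
    [0, 0, 0],
    [0, 0, 0],
    [0, 0, 0],
    [0, 0, 0]
  ]
}}

```text
time_s: 3.55
ee_pos: [564.0, -93.9, 79.3]
orientation: [3.139, -0.001, 0.246]
force: [2.2, -6.6, 4.7]
gripper_width: 0.5
gripper_force: 3.4
```

```bash
cat > loc.py <<'E'
from h import *
import cv2
G=[540.7,0,.2474]
def inv(X):
    c,s=np.cos(G[2]),np.sin(G[2]);d=X[:2]-np.array(G[:2]);return np.round([c*d[0]+s*d[1],-s*d[0]+c*d[1]],1)
if __name__=="__main__":
    import sys
    s=bot.read_state();e=s["ee_pos"];print("tcp g",inv(e),e[2].round(1),"F",s["force"].round(1),s["time_s"])
    a=snapshot("side")[150:310,240:440];t=snapshot("top")[130:290,200:400]
    cv2.imwrite(sys.argv[1],cv2.resize(np.hstack([a,t]),(800,320),interpolation=cv2.INTER_CUBIC)[:,:,::-1])
E
python3 loc.py pics/b.png
```

```text
tcp g [ -0.4 -96.8] 79.3 F [ 2.2 -6.6  4.7] 3.55
```

View pics/b.png

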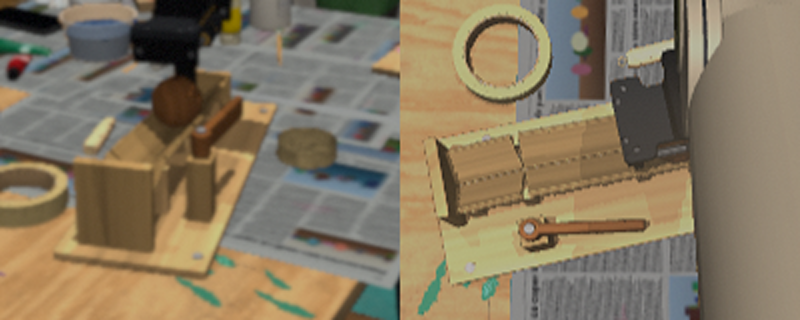

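Side view: the ball at (178,100) in the crop is on the ramp just ahead of the finger, and the keeper and bystanders are unmoved. Contact is steady, so I'll continue along the slope.

>>> {"method": "move_arm", "body": {
  "fingers": [1, 1, 1, 1, 1],
  "slide": [
    [-0.0019, 0.0078, 0.0012],
    [-0.0019, 0.0078, 0.0012],
    [-0.0019, 0.0078, 0.0012],
    [-0.0019, 0.0078, 0.0012],
    [-0.0019, 0.0078, 0.0012]
  ],
  "rotation": [
    [0, 0, 0],
    [0, 0, 0],
    [0, 0, 0],
    [0, 0, 0],
    [0, 0, 0]
  ]
}}

```text
time_s: 4.15
ee_pos: [554.3, -54.9, 85.1]
orientation: [3.14, -0.001, 0.246]
force: [1.2, -6.8, 4.4]
gripper_width: 0.4
gripper_force: 3.5
```

>>> {"method": "move_arm", "body": {
  "fingers": [1, 1, 1, 1, 1],
  "slide": [
    [-0.0019, 0.0078, 0.0012],
    [-0.0019, 0.0078, 0.0012],
    [-0.0019, 0.0078, 0.0012],
    [-0.0019, 0.0078, 0.0012],
    [-0.0019, 0.0078, 0.0012]
  ],
  "rotation": [
    [0, 0, 0],
    [0, 0, 0],
    [0, 0, 0],
    [0, 0, 0],
    [0, 0, 0]
  ]
}}

```text
time_s: 4.65
ee_pos: [544.7, -15.9, 91.0]
orientation: [3.14, -0.0, 0.246]
force: [0.9, -6.8, 4.1]
gripper_width: 0.7
gripper_force: 3.5
```

```bash
python3 loc.py pics/c.png
```

```text
tcp g [  0.  -16.4] 91.0 F [ 0.9 -6.8  4.1] 4.65
```

View pics/c.png

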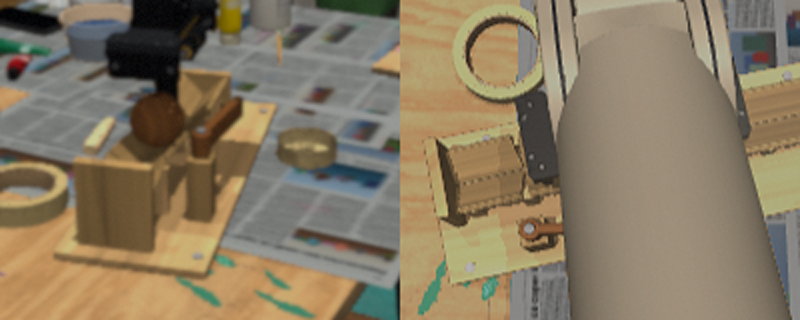

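The force is steady at about 7 N and the ball at (158,122) is still in contact, near y=28. Continuing, slower near the crest.

>>> {"method": "move_arm", "body": {
  "fingers": [1, 1, 1, 1, 1],
  "slide": [
    [-0.002, 0.0078, 0.0012],
    [-0.002, 0.0078, 0.0012],
    [-0.002, 0.0078, 0.0012],
    [-0.002, 0.0078, 0.0012],
    [-0.002, 0.0078, 0.0012]
  ],
  "rotation": [
    [0, 0, 0],
    [0, 0, 0],
    [0, 0, 0],
    [0, 0, 0],
    [0, 0, 0]
  ]
}}

```text
time_s: 5.25
ee_pos: [534.6, 23.3, 96.7]
orientation: [3.141, -0.0, 0.247]
force: [1.5, -5.4, 3.3]
gripper_width: 0.3
gripper_force: 3.1
```

>>> {"method": "move_arm", "body": {
  "fingers": [1, 1, 1, 1, 1],
  "slide": [
    [-0.0012, 0.0049, 0.0008],
    [-0.0012, 0.0049, 0.0007],
    [-0.0012, 0.0049, 0.0007],
    [-0.001, 0.0039, 0.0005],
    [-0.0007, 0.003, 0.0004]
  ],
  "rotation": [
    [0, 0, 0],
    [0, 0, 0],
    [0, 0, 0],
    [0, 0, 0],
    [0, 0, 0]
  ]
}}

```text
time_s: 5.75
ee_pos: [529.3, 44.5, 99.8]
orientation: [3.14, 0.0, 0.246]
force: [1.1, -6.9, 4.6]
gripper_width: 0.7
gripper_force: 3.8
```

>>> {"method": "move_arm", "body": {
  "fingers": [1, 1, 1, 1, 1],
  "slide": [
    [-0.0007, 0.003, 0.0003],
    [-0.0007, 0.003, 0.0],
    [-0.0007, 0.003, 0.0],
    [-0.0005, 0.002, 0.0],
    [-0.0005, 0.002, 0.0]
  ],
  "rotation": [
    [0, 0, 0],
    [0, 0, 0],
    [0, 0, 0],
    [0, 0, 0],
    [0, 0, 0]
  ]
}}

```text
time_s: 6.25
ee_pos: [526.0, 58.6, 99.9]
orientation: [3.141, 0.0, 0.248]
force: [2.1, -4.3, 2.7]
gripper_width: 0.8
gripper_force: 2.1
```

```bash
python3 loc.py pics/d.png
```

```text
tcp g [ 0.1 60.4] 99.9 F [ 2.1 -4.3  2.7] 6.25
```

View pics/d.png

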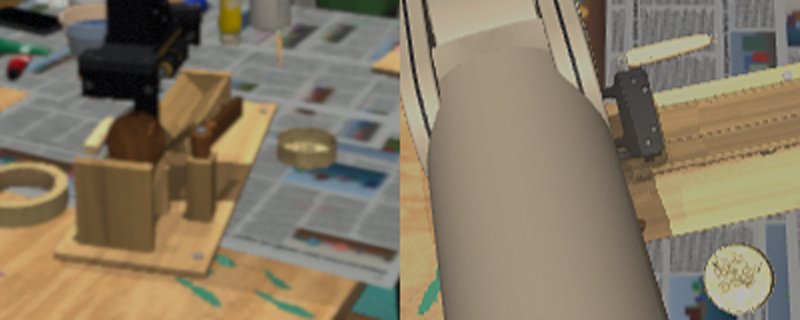

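The side view shows the ball at (137,140), past the crest and partly behind the end stop, with the finger still pressing it. Following it gently into the dip.

>>> {"method": "move_arm", "body": {
  "fingers": [1, 1, 1, 1, 1],
  "slide": [
    [-0.001, 0.0039, -0.0005],
    [-0.001, 0.0039, -0.0005],
    [-0.001, 0.0039, -0.0005],
    [-0.001, 0.0039, -0.0005],
    [-0.001, 0.0039, -0.0005]
  ],
  "rotation": [
    [0, 0, 0],
    [0, 0, 0],
    [0, 0, 0],
    [0, 0, 0],
    [0, 0, 0]
  ]
}}

```text
time_s: 6.85
ee_pos: [520.9, 78.8, 97.4]
orientation: [-3.142, 0.0, 0.248]
force: [0.8, -2.1, 0.5]
gripper_width: 0.5
gripper_force: 0.8
```

>>> {"method": "move_arm", "body": {
  "fingers": [1, 1, 1, 1],
  "slide": [
    [-0.0007, 0.003, 0],
    [-0.0005, 0.002, 0],
    [-0.0002, 0.001, 0],
    [0, 0, 0]
  ],
  "rotation": [
    [0, 0, 0],
    [0, 0, 0],
    [0, 0, 0],
    [0, 0, 0]
  ]
}}

```text
time_s: 7.25
ee_pos: [519.6, 84.5, 97.4]
orientation: [-3.141, 0.0, 0.248]
force: [0.7, 0.0, -0.1]
gripper_width: 0.3
gripper_force: 0.0
```

>>> {"method": "move_arm", "body": {
  "fingers": [1, 1, 1, 1, 1],
  "slide": [
    [0.005, -0.019, 0],
    [0, 0, 0.03],
    [0, 0, 0.03],
    [-0.03, -0.022, 0],
    [-0.03, -0.022, 0]
  ],
  "rotation": [
    [0, 0, 0],
    [0, 0, 0],
    [0, 0, 0],
    [0, 0, 0],
    [0, 0, 0]
  ]
}}

```text
time_s: 7.75
ee_pos: [464.5, 21.4, 158.0]
orientation: [-3.141, -0.001, 0.249]
force: [-0.8, -0.4, 0.1]
gripper_width: 1.0
gripper_force: 0.0
```

>>> {"method": "move_arm", "body": {
  "fingers": [1, 1],
  "slide": [
    [-0.0375, -0.029, 0],
    [0, 0, 0]
  ],
  "rotation": [
    [0, 0, 0],
    [0, 0, 0]
  ]
}}

```text
time_s: 7.95
ee_pos: [423.2, -11.3, 156.8]
orientation: [3.14, 0.003, 0.243]
force: [0.0, -0.2, -0.2]
gripper_width: 0.3
gripper_force: 0.0
```

```bash
python3 - <<'E'
from loc import *
s=bot.read_state();print(inv(s["ee_pos"]),s["ee_pos"],s["force"])
a=snapshot("top")[130:290,200:400];b=snapshot("wrist")[:, :]
a=cv2.resize(a,(400,320));b=cv2.resize(b,(400,250));b=np.vstack([b,np.zeros((70,400,3),np.uint8)])
cv2.imwrite("pics/e.png",np.hstack([a,b])[:,:,::-1])
for n,p in dict(ball=(0,135,83),pivot=(-66,95,104)).items(): print(n,(proj("top",g2w(p,G))-[200,130])*2)
E
```

```text
[-116.7   17.8] [423.19654111 -11.27119365 156.75160785] [ 0.04803062 -0.22983999 -0.18317938]
ball [ 78.08360691 170.19522278]
pivot [129.9783243  227.46963446]
```

View pics/e.png

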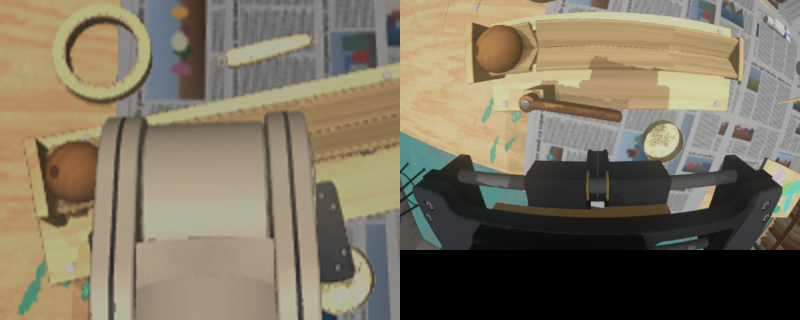

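The ball rests in the dip at (73,170), predicted (78,170). The keeper at (575,105) in the wrist view is still open, with the fingers clear outside it. Working out the keeper arc.

```bash
python3 - <<'E'
from loc import *
p=bot.read_state()["ee_pos"]
for a in [1.75,1.6,1.45,1.3,1.15,1,.85,.7,.55,.4,.25,.1,0,-.03]:
    s,c=np.sin(a),np.cos(a);r=75;o=5+9.5*abs(s)+15*abs(c)
    q=(-66+r*c-o*s,95-r*s-o*c,105);w=g2w(q,G);print(a,np.round(q,0),np.round(w,1),"d",np.round(w-p,1));p=w
E
```

```text
1.75 [-96.  24. 105.] [441.6  -0.  105. ] d [ 14.6   8.3 -52.7]
1.6 [-83.  20. 105.] [455.1  -0.5 105. ] d [13.5 -0.5  0. ]
1.45 [-73.  19. 105.] [4.653e+02 1.000e-01 1.050e+02] d [10.2  0.6  0. ]
1.3 [-63.  18. 105.] [474.8   1.8 105. ] d [9.5 1.7 0. ]
1.15 [-53.  18. 105.] [484.4   4.8 105. ] d [9.6 3.  0. ]
1 [-43.  20. 105.] [493.8   9.3 105. ] d [9.4 4.5 0. ]
0.85 [-33.  24. 105.] [502.7  15.3 105. ] d [9. 6. 0.]
0.7 [-23.  29. 105.] [511.   22.8 105. ] d [8.3 7.5 0. ]
0.55 [-14.  36. 105.] [518.3  31.9 105. ] d [7.2 9.  0. ]
0.4 [ -6.  45. 105.] [524.2  42.3 105. ] d [ 5.9 10.4  0. ]
0.25 [  1.  55. 105.] [528.4  53.9 105. ] d [ 4.2 11.6  0. ]
0.1 [  7.  67. 105.] [530.7  66.3 105. ] d [ 2.3 12.4  0. ]
0 [  9.  75. 105.] [531.1  74.9 105. ] d [0.4 8.6 0. ]
-0.03 [ 10.  77. 105.] [531.1  77.  105. ] d [0.1 2.1 0. ]
```

>>> {"method": "move_arm", "body": {
  "fingers": [1, 1, 1],
  "slide": [
    [0, 0, -0.03],
    [0, 0, -0.022],
    [0, 0, 0]
  ],
  "rotation": [
    [0, 0, 0],
    [0, 0, 0],
    [0, 0, 0]
  ]
}}

```text
time_s: 8.35
ee_pos: [426.2, -6.8, 103.2]
orientation: [-3.139, 0.004, 0.249]
force: [0.3, 1.6, 0.6]
gripper_width: 0.8
gripper_force: 0.0
```

>>> {"method": "move_arm", "body": {
  "fingers": [1, 1, 1, 1, 1],
  "slide": [
    [0.0145, 0.0065, 0.001],
    [0.0135, -0.0005, 0],
    [0.01, 0.0005, 0],
    [0.0095, 0.0015, 0],
    [0.0095, 0.003, 0]
  ],
  "rotation": [
    [0, 0, 0],
    [0, 0, 0],
    [0, 0, 0],
    [0, 0, 0],
    [0, 0, 0]
  ]
}}

```text
time_s: 8.85
ee_pos: [485.0, 3.3, 106.7]
orientation: [-3.142, 0.0, 0.247]
force: [-0.5, 0.2, -0.1]
gripper_width: 0.6
gripper_force: 0.4
```

>>> {"method": "move_arm", "body": {
  "fingers": [1, 1, 1, 1, 1],
  "slide": [
    [0.0095, 0.0045, 0],
    [0.009, 0.006, 0],
    [0.0085, 0.0075, 0],
    [0.007, 0.009, 0],
    [0.006, 0.0105, 0]
  ],
  "rotation": [
    [0, 0, 0],
    [0, 0, 0],
    [0, 0, 0],
    [0, 0, 0],
    [0, 0, 0]
  ]
}}

```text
time_s: 9.35
ee_pos: [524.8, 41.5, 106.4]
orientation: [3.142, 0.0, 0.247]
force: [-0.6, -0.8, 0.6]
gripper_width: 0.6
gripper_force: 0.3
```

>>> {"method": "move_arm", "body": {
  "fingers": [1, 1, 1, 1, 1],
  "slide": [
    [0.0035, 0.0115, 0],
    [0.0025, 0.0115, 0],
    [0.0005, 0.006, 0],
    [0, 0.003, 0],
    [0, 0, 0]
  ],
  "rotation": [
    [0, 0, 0],
    [0, 0, 0],
    [0, 0, 0],
    [0, 0, 0],
    [0, 0, 0]
  ]
}}

```text
time_s: 9.85
ee_pos: [530.6, 73.1, 106.5]
orientation: [3.142, -0.0, 0.248]
force: [-1.3, -0.0, -0.0]
gripper_width: 0.5
gripper_force: 0.0
```

>>> {"method": "move_arm", "body": {
  "fingers": [1, 1, 1, 1],
  "slide": [
    [-0.0005, 0.002, 0],
    [-0.0005, 0.002, 0],
    [0, 0.001, 0],
    [0, 0, 0]
  ],
  "rotation": [
    [0, 0, 0],
    [0, 0, 0],
    [0, 0, 0],
    [0, 0, 0]
  ]
}}

```text
time_s: 10.25
ee_pos: [529.7, 77.7, 106.5]
orientation: [3.142, -0.0, 0.247]
force: [-0.1, 0.0, 1.5]
gripper_width: 0.4
gripper_force: 0.0
```

```bash
python3 - <<'E'
from loc import *
b=snapshot("wrist")[0:300,100:540]
a=snapshot("side")[150:300,240:400]
b=cv2.resize(b,(440,300));a=cv2.resize(a,(320,300))
cv2.imwrite("pics/f.png",np.hstack([a,b])[:,:,::-1])
E
```

```text
(no output)
```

View pics/f.png

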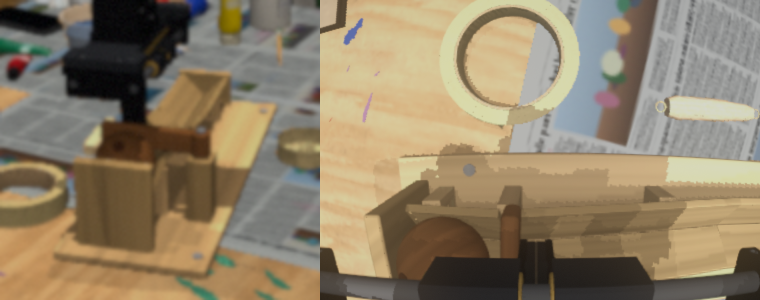

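The keeper (wrist view about x=510, side view (155,135)) lies across the gutter behind the ball, with the finger just behind it. One gentle nudge will confirm it is on its stop.

>>> {"method": "move_arm", "body": {
  "fingers": [1, 1, 1, 1, 1],
  "slide": [
    [-0.0005, 0.002, 0],
    [-0.0005, 0.002, 0],
    [0, 0, 0],
    [0, 0, 0],
    [0, 0, 0]
  ],
  "rotation": [
    [0, 0, 0],
    [0, 0, 0],
    [0, 0, 0],
    [0, 0, 0],
    [0, 0, 0]
  ]
}}

```text
time_s: 10.85
ee_pos: [528.8, 81.7, 106.5]
orientation: [3.142, -0.0, 0.248]
force: [0.6, -0.1, -0.5]
gripper_width: 0.8
gripper_force: 0.4
```

>>> {"method": "move_arm", "body": {
  "fingers": [1, 1, 1, 1],
  "slide": [
    [-0.0005, 0.002, 0],
    [0, 0, 0],
    [0, 0, 0],
    [0, 0, 0]
  ],
  "rotation": [
    [0, 0, 0],
    [0, 0, 0],
    [0, 0, 0],
    [0, 0, 0]
  ]
}}

```text
time_s: 11.25
ee_pos: [528.7, 81.9, 106.5]
orientation: [3.139, -0.0, 0.246]
force: [1.7, -6.0, -0.1]
gripper_width: 0.3
gripper_force: 3.4
```

Hard stop reached: 6 N and no further motion. Backing off, lifting and clearing the view.

>>> {"method": "move_arm", "body": {
  "fingers": [1, 1, 1, 1, 1],
  "slide": [
    [0.002, -0.008, 0],
    [0.005, -0.02, 0],
    [0, 0, 0.04],
    [0, 0, 0.04],
    [0, -0.045, 0.015]
  ],
  "rotation": [
    [0, 0, 0],
    [0, 0, 0],
    [0, 0, 0],
    [0, 0, 0],
    [0, 0, 0]
  ]
}}

```text
time_s: 11.75
ee_pos: [536.6, 16.7, 205.7]
orientation: [-3.14, -0.006, 0.257]
force: [1.8, -0.2, 0.1]
gripper_width: 0.7
gripper_force: 0.0
```

>>> {"method": "move_arm", "body": {
  "fingers": [1, 1, 1, 1, 1],
  "slide": [
    [0, -0.045, 0],
    [0, -0.045, 0],
    [0, -0.045, 0],
    [0, -0.04, 0],
    [0, 0, 0]
  ],
  "rotation": [
    [0, 0, 0],
    [0, 0, 0],
    [0, 0, 0],
    [0, 0, 0],
    [0, 0, 0]
  ]
}}

```text
time_s: 12.25
ee_pos: [533.9, -171.2, 201.0]
orientation: [3.14, 0.001, 0.239]
force: [-0.5, 0.5, -0.8]
gripper_width: 0.7
gripper_force: 0.0
```

```bash
python3 - <<'E'
from loc import *
a=snapshot("top")[130:290,200:400]
cv2.imwrite("pics/g.png",cv2.resize(a,(800,600),interpolation=cv2.INTER_CUBIC)[:,:,::-1])
for n,p in dict(seat=(0,135,83),pivot=(-66,95,104),tip=(39,95,104)).items(): print(n,((proj("top",g2w(p,G))-[200,130])*[4,3.75]).round())
print(bot.read_state()["force"])
E
```

```text
seat [156. 319.]
pivot [260. 427.]
tip [218. 220.]
[ 0.36363865  0.94424415 -0.68304431]
```

View pics/g.png

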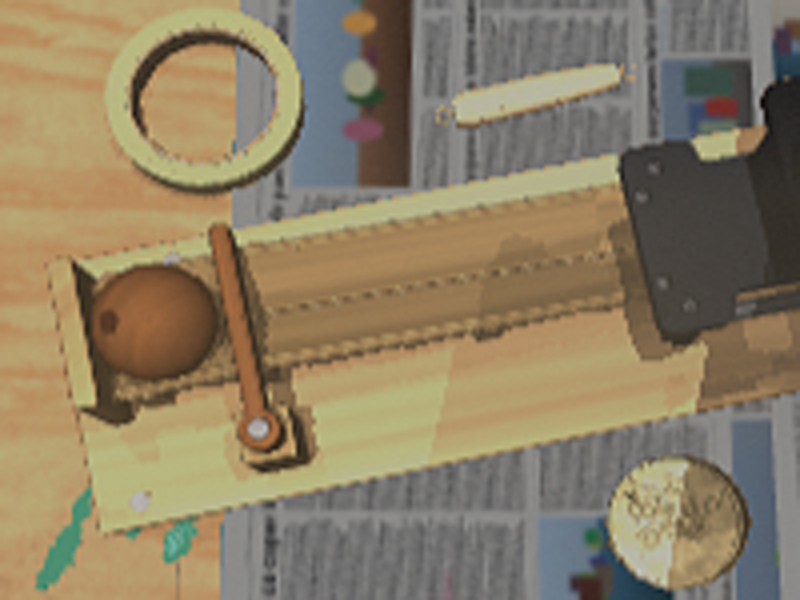

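The ball is at (154,321), predicted seat (156,319). The keeper tip is at (220,230) and its pivot at (258,428), lying on the predicted line across the gutter. The bystanders are unmoved and the robot is clear.

```bash
python3 -c "from rig import bot; print(bot.hand_in())"
```

```text
the job is handed in; nothing more can be done
None
```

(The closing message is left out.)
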